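# Balance the stirring paddle and clip its balance point

## Robot

A 6-joint arm with a two-finger parallel gripper is mounted at the origin on a cart in front of the work surface, level with it; the furniture and walls round the work are solid. World frame = base frame: x ahead of the robot, y to its left, z up, the work surface at z = 0. Lengths are in m, angles in rad, forces in N, time in s.
With the tool pointing down it reaches from about 0.275 to 0.75 m from the base axis. Payload 10.2 kg.
Tool frame: the origin (TCP) lies on the centre line of the jaws, within the pads' length; the fingertips stand 8 mm ahead of it and the grasp point (between the pads) lies 11 mm behind it; z points along the fingers, y is the direction in which the jaws open and shut (so a half turn about z gives the same grasp; the last joint's range is limited). The gripper opens to 85 mm and grips with 20 to 120 N. Pads are 22 mm wide; open, the fingers measure 114 mm over their backs; the gripper's body (76 mm by 85 mm) begins 54 mm behind the grasp point. The pads swing forward as they close: fully open they stand 13 mm farther back than shut.
Start: joints at [1.008, 0.313, 1.498, -0, 1.331, -0.223], TCP at [0.175, 0.495, 0.217] pointing down, gripper open.
Joint ranges: [-2.94, 2.94], [-0.97, 2.17], [0.19, 2.56], [-1.23, 4.37], [0.02, 3.11], [-2.88, 2.88]. Speed limits (rad/s): [2.39, 2.39, 3.01, 3.14, 3.14, 3.14].

## Interface

Orientations are given as a rotation vector (axis times angle).
In Python, from plant import bot gives the robot as it stands.
- The arm moves only by the tool move_arm, never from a script. Its argument "series" is a list of rows, each a list of 2 entries, a list of its own where there are three numbers: the shift along the tool's x, y, z in m, then the turn, a rotation vector about the tool's x, y, z in degrees. In form: [[[x, y, z], [ax, ay, az]], ...]. A call has exactly 8 rows; each row is the pose to reach, as a shift and turn from the pose commanded when the call began, along the tool's axes at that moment; what a row does not reach only later rows make up. A row lasts 1/10 s, in which the tool goes at most 50 mm and 8.59 degrees, less where a joint would pass 70% of its speed; a pose out of reach is approached as far as the arm can. A call with a gripper value outside its range is refused whole. "fingers" is the closure in counts, from 0 (fully open) to 255 (shut), set as the call begins (left out, the last holds). The fingers move at their own pace and stop on an object; "grip_force" is the grip in N (left out, the last holds). Time passes only in rows, so rows that repeat a pose let the fingers close, or fill a call up. It gives the time, the measured TCP pose, the force and the opening at its end, in the units of the state.
- bot.get_state(): the state, without advancing time (a new reading comes with each control period).
- bot.camera(name): name is "side" or "top" or "wrist"; returns a dict with "image" (420x560x3 uint8, red, green, blue), "z_map" (420x560 float32, m along the optical axis (not along the pixel's ray), 0 where there is no reading), "camera_matrix" (3x3 intrinsics, pixels), "k1" (the pictures are not rectified: a ray, as slopes to the right and down, at radius r is drawn at 1 + k1 r^2 times it, then the intrinsics apply), "R" (3x3) and "t" (3): a world point X has camera coordinates R X + t. Camera axes: x right, y down, z forward; pixel columns grow to the right and rows downward; lengths in m; the calibration is good to about 2 mm. A picture is of the moment at which its call begins.
- bot.sign_off(): hands the job in, once; it reports no verdict.
The state is a dict: "time": time; "joints": joint angles; "qd": joint speeds; "joint_torque": joint torques, N m; "tcp_pos": TCP position; "tool_rot": TCP orientation; "ft_force": force on the tool from outside, world axes, zero at the start; "moment": the same for the moment, N m; "gripper_width": opening from 0.0 (shut) to 1.0 (fully open).
Only numpy, scipy, OpenCV 4.12 (cv2) and the standard library are available. Lean on these libraries where they do the work, as an engineer would, in place of code of your own. Each camera call takes 0.05 s, during which the arm holds its last target.

## Task

The stirring paddle lies across the steel knife edge of the small stand, blade end tipped down on the bench. Slide it lengthwise along the edge, without lifting it away from the stand, until it stays level by itself. Then mark that balance point: set the orange clip upright astride the paddle's bar, directly above the knife edge, and leave the paddle still balanced.

Things in the scene. Friction and masses are not known exactly. Their poses are not given: they have to be found in the camera images.
- stand_edge (a point): Blunt steel knife edge on a small stand fixed to the bench: middle of its flat top, 34 mm above the bench. The top is 24 mm wide (x) and 76 mm long (y); x runs roughly along the paddle, towards its blade side. Grey base below: 66 mm (x) by 84 mm (y), 8 mm thick.
- paddle_balance (a point): Balance point of the loose paddle, half-way up its 16 mm thickness. Straight, flat, 220 mm long: wooden bar 160 x 24 mm, then a metal blade 60 x 46 mm. x points to the blade, z out of the upper face. Handle end 135 mm off at -x, blade from 25 to 85 mm at +x. Stays level with this point less than 12 mm from the edge's middle; then 42 mm above the bench.
- paddle_grip (a point): Place to take the paddle: centre of its wooden bar's section (24 mm wide in y, 16 mm thick in z), 98 mm from the balance point towards the handle end; same axes. At the start this side slants up from the knife edge, which carries the bar about 30 to 60 mm from the balance point, and the blade tip rests on the bench. Paddle mass 0.15 to 0.31 kg.
- clip_centre (a point): Centre of the loose orange marker clip, 26 mm above its feet; it stands upright. 52 mm high, 30 g: a saddle 30 mm long (x), 52 wide (y), 20 high, with a slot below, 36 wide and 12 deep, running along x; on it a tab to grip, 30 long (x), 12 thick (y), 32 high. Seated on the level bar over the edge, its centre is 64 mm above the bench.
Mind the look-alikes: they are no part of the job. Leave any purple look-alike of the part that bears clip_centre alone.

How it is judged:
By the outcome, as a careful person would: the job done as asked, in the order asked, and still so for the second after the job is handed in, with the robot touching nothing.
It also fails if it takes over 58 s, if anything falls off the work surface, if the arm or the gripper's body presses on something with over 40 N, if the wrist force passes 120 N, or if a joint passes its speed limit or range.

## Working session

There is one attempt and no reset: what is moved stays moved. The work goes in short steps, Python scripts to look and compute and a tool call to move; the robot and the scene stay as the last step left them, time stands still between calls to the robot, and variables do not carry over. Pictures are saved under pics/ and viewed, and the job is handed in when it is done.

Besides the shell and the picture viewer there is one more tool, called after "Emit:" in YAML: its name, and indented under it one key for each argument. move_arm: Moves the arm, as the interface text tells. Its arguments: {"type":"object","properties":{"series":{"type":"array"},"fingers":{"type":"number"},"grip_force":{"type":"number"}},"required":["series"]}

```bash
ls; mkdir -p pics; python3 - <<'E'
from plant import bot
import cv2,pickle
s=bot.get_state();print({k:s[k] for k in('time','tcp_pos','tool_rot','ft_force','gripper_width')})
for n in('side','top','wrist'):
    c=bot.camera(n);pickle.dump(c,open(f'/tmp/{n}0.pkl','wb'))
    cv2.imwrite(f'pics/{n}0.png',c['image'][:,:,::-1]);print(n,c['camera_matrix'].tolist(),c['k1'],c['R'].tolist(),c['t'])
E
```

```text
pics
{'time': 0.0, 'tcp_pos': array([0.17482731, 0.49473817, 0.21682904]), 'tool_rot': array([-5.31052706e-01, -3.09586733e+00,  1.90413423e-03]), 'ft_force': array([ 0.05587717, -0.20533307,  0.09843189]), 'gripper_width': 1.0029261183101061}
side [[439.41247352137475, 0.0, 285.5594364767483], [0.0, 439.41247352137475, 208.4767669770793], [0.0, 0.0, 1.0]] -0.06367971212899755 [[-0.9989538993138875, 0.04404430876326678, -0.01229658127878732], [0.03689561717770843, 0.6174468798065007, -0.785746819306507], [-0.027015189776416326, -0.7853785389751764, -0.6184260101568835]] [ 0.4305143  -0.15816082  1.16436863]
top [[515.383260048138, 0.0, 284.67991687041473], [0.0, 515.383260048138, 208.1194881205367], [0.0, 0.0, 1.0]] -0.01054991698148129 [[-0.09527876783908781, -0.9954450238098811, 0.003340803976641423], [-0.9752137802530588, 0.09266801805630373, -0.20092466556909971], [0.19969987281819487, -0.02240185263904954, -0.9796009992822255]] [0.37788472 0.41136072 0.82979963]
wrist [[299.6317540602348, 0.0, 273.19182454928995], [0.0, 299.6317540602348, 213.87259939093363], [0.0, 0.0, 1.0]] -0.016176193250398527 [[0.3333303884725387, 0.942808691184425, -0.0016198604444324623], [0.8922785941352857, -0.31490959060929435, 0.32352876253935436], [0.30451561958084467, -0.10928733489933622, -0.9462169496800913]] [-0.52302762 -0.04274905  0.38040954]
```

View pics/side0.png

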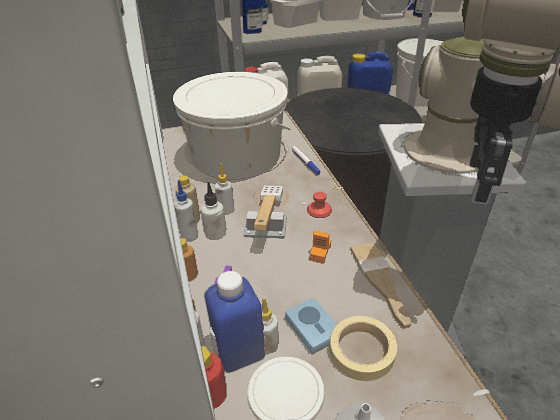

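View pics/top0.png

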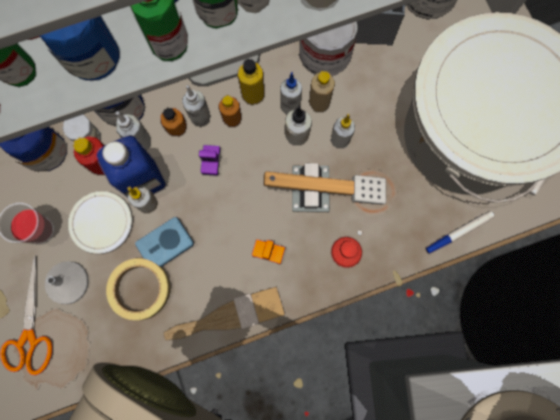

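View pics/wrist0.png

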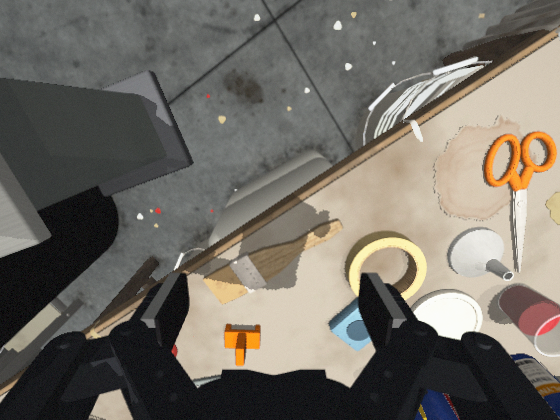

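Side: stand and paddle at (265,215), orange clip (320,246). Top: paddle from handle (268,180) to blade (370,190), stand (311,187), orange clip (268,251), purple look-alike (210,160), and a wooden brush (230,315) that could pass for a paddle. Next, close crops.

```bash
cat > h.py <<'E'
import numpy as np,cv2,pickle
def load(n,i=0): return pickle.load(open(f'/tmp/{n}{i}.pkl','rb'))
def grab(n,i):
    from plant import bot
    c=bot.camera(n);pickle.dump(c,open(f'/tmp/{n}{i}.pkl','wb'));return c
def ray(c,uv):
    K=c['camera_matrix'];uv=np.atleast_2d(np.float64(uv))
    p=cv2.undistortPoints(uv.reshape(-1,1,2),K,np.array([c['k1'],0,0,0.])).reshape(-1,2)
    return np.c_[p,np.ones(len(p))]
def dep(c,uv,z=None):
    r=ray(c,uv);uv=np.atleast_2d(uv)
    if z is None: z=np.array([c['z_map'][int(round(v)),int(round(u))] for u,v in uv])
    return (r*np.reshape(z,(-1,1))-c['t'])@c['R']
def onz(c,uv,h):
    r=ray(c,uv)@c['R'];o=-c['R'].T@c['t']
    return o+r*((h-o[2])/r[:,2])[:,None]
def proj(c,X):
    p,_=cv2.projectPoints(np.float64(X).reshape(-1,1,3),cv2.Rodrigues(c['R'])[0],c['t'],c['camera_matrix'],np.array([c['k1'],0,0,0.]));return p.reshape(-1,2)
def crop(c,name,u0,v0,u1,v1,s):
    im=c['image'][v0:v1,u0:u1,::-1];cv2.imwrite(f'pics/{name}.png',cv2.resize(im,None,fx=s,fy=s,interpolation=cv2.INTER_CUBIC))
def cloud(c,u0,v0,u1,v1):
    U,V=np.meshgrid(np.arange(u0,u1),np.arange(v0,v1));uv=np.c_[U.ravel(),V.ravel()]
    z=c['z_map'][v0:v1,u0:u1].ravel();X=dep(c,uv,z)
    return X,c['image'][v0:v1,u0:u1].reshape(-1,3),uv,z>0
E
python3 - <<'E'
from h import *
c=load('top');crop(c,'t1',250,150,400,275,5)
s=load('side');crop(s,'s1',225,170,345,275,6)
for n,uv in dict(handle=(270,180),bar=(340,186),blade=(370,190),standL=(311,165),standR=(311,207),clip=(268,251),purple=(210,160),brush=(230,315),pot=(490,90),bottle=(298,120),b2=(344,126),shelf=(300,20),red=(347,250)).items(): print(n,dep(c,uv).round(3))
E
```

```text
handle [[0.488 0.357 0.073]]
bar [[0.475 0.239 0.04 ]]
blade [[0.467 0.186 0.025]]
standL [[0.519 0.284 0.034]]
standR [[0.447 0.291 0.024]]
clip [[0.374 0.371 0.052]]
purple [[0.545 0.458 0.032]]
brush [[0.278 0.445 0.011]]
pot [[0.57  0.015 0.172]]
bottle [[0.579 0.303 0.096]]
b2 [[0.564 0.228 0.09 ]]
shelf [[0.685 0.292 0.217]]
red [[0.365 0.241 0.043]]
```

View pics/t1.png

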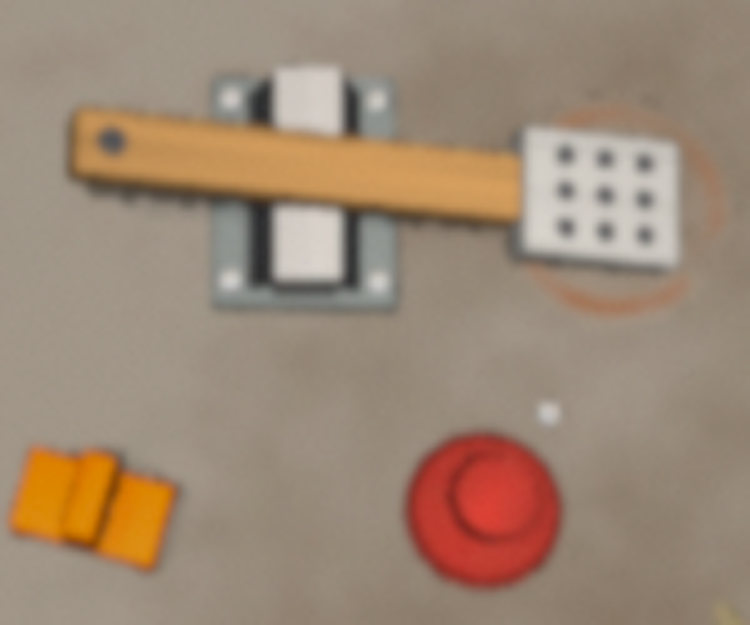

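View pics/s1.png

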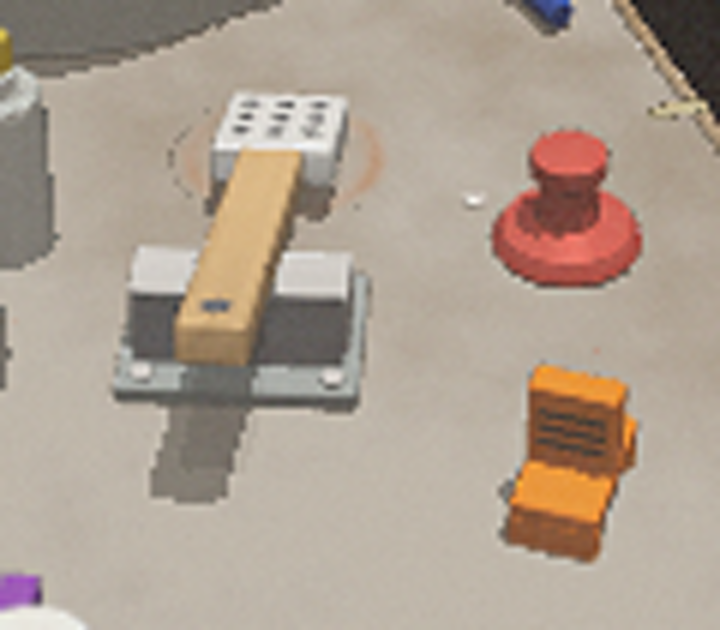

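```bash
cat > meas.py <<'E'
from h import *
def stand(c):
    k=np.array([(274,67),(341,67),(341,284),(274,284)])/5+[250,150]-0.4
    P=onz(c,k,0.034); return P
def paddle(c,win=(255,160,400,215)):
    X,I,uv,ok=cloud(c,*win); hsv=cv2.cvtColor(I[None],cv2.COLOR_RGB2HSV)[0]
    m=ok&(hsv[:,0]>8)&(hsv[:,0]<22)&(hsv[:,1]>110)&(hsv[:,2]>110)&(X[:,2]>0.028)
    B=X[m];ctr=B.mean(0);A=np.c_[B[:,:2]-ctr[:2],np.ones(len(B))]
    for _ in range(3):
        w,*_=np.linalg.lstsq(A,B[:,2],rcond=None);r=B[:,2]-A@w;k=abs(r)<.004;B=B[k];A=A[k]
    ctr=B.mean(0)
    d=np.linalg.svd(B-ctr,full_matrices=False)[2]
    x=d[0]*np.sign(-d[0][1]);n=d[2]*np.sign(d[2][2]);y=np.cross(n,x)
    s=(B-ctr)@x;t=(B-ctr)@y
    return ctr,x,y,n,np.percentile(s,[.3,50,99.7]),np.percentile(t,[1,50,99]),len(B)
E
python3 - <<'E'
from meas import *
np.set_printoptions(suppress=True,precision=4)
c=load('top');P=stand(c);print(P,P.mean(0));e=P[2]-P[3];print('stand sizes',np.linalg.norm(P[1]-P[0]),np.linalg.norm(P[2]-P[1]))
xs=(P[1]+P[2]-P[0]-P[3])/2;print('stand x ang',np.degrees(np.arctan2(xs[1],xs[0])), 'long', np.degrees(np.arctan2(*(P[0]+P[1]-P[2]-P[3])[[1,0]])))
ctr,x,y,n,s,t,N=paddle(c);print(ctr,x,n,s,t,N,'pitch',np.degrees(np.arcsin(x[2])),'yaw',np.degrees(np.arctan2(x[1],x[0])))
t0=(t[0]+t[2])/2
h=ctr+x*s[0]+y*t0;print('handle end top centre',h,'bar end',ctr+x*s[2]+y*t0)
bal=h+.135*x-.008*n;grip=h+.037*x-.008*n;print('bal',bal,'grip',grip)
print('reproj',proj(c,[h,h+.22*x]))
# balance from image of handle end and blade
# clip top
X,I,uv,ok=cloud(c,245,235,295,268);m=ok&(I[:,0]>150)&(I[:,2]<70)&(X[:,2]>.045);T=X[m];print('tab top',T.mean(0),N)
r=cv2.minAreaRect(T[:,:2].astype(np.float32)*1000);print(r)
m=ok&(I[:,0]>150)&(I[:,2]<70)&(X[:,2]>.012)&(X[:,2]<.03);r=cv2.minAreaRect(X[m][:,:2].astype(np.float32)*1000);print(r,cv2.boxPoints(r))
s_=load('side');print(proj(s_,[h,h+.16*x,h+.22*x,P.mean(0),T.mean(0)]))
E
```

```text
[[0.5232 0.2953 0.034 ]
 [0.521  0.2721 0.034 ]
 [0.4445 0.2804 0.034 ]
 [0.4466 0.3032 0.034 ]] [0.4838 0.2878 0.034 ]
stand sizes 0.023262491440686574 0.07695732854499635
stand x ang -95.4158848085231 long -6.060419631342501
[0.4819 0.2916 0.0538] [-0.1251 -0.9525 -0.2778] [-0.054  -0.273   0.9605] [-0.0781 -0.0011  0.0788] [-0.0109 -0.0001  0.0118] 1166 pitch -16.127829764675642 yaw -97.48302810723689
handle end top centre [0.4921 0.3659 0.0755] bar end [0.4725 0.2165 0.0319]
bal [0.4757 0.2395 0.0303] grip [0.4879 0.3328 0.0575]
reproj [[264.5914 177.7688]
 [386.0252 190.9757]]
tab top [0.3778 0.3726 0.0508] 1166
((378.1651306152344, 372.56280517578125), (12.087386131286621, 29.634065628051758), 69.0028305053711)
((377.9227294921875, 372.1429443359375), (51.13294982910156, 29.554946899414062), 68.85942077636719) [[354.9191 353.6268]
 [382.4849 342.9675]
 [400.9264 390.6591]
 [373.3605 401.3184]]
[[260.881  222.7752]
 [270.9556 193.3034]
 [273.9833 184.4535]
 [265.8669 213.6502]
 [321.9994 232.7662]]
```

```bash
cat >> meas.py <<'E'
from scipy.spatial.transform import Rotation as Ro
def pose(T=None):
    from plant import bot
    s=bot.get_state();return np.array(s['tcp_pos']),Ro.from_rotvec(s['tool_rot']).as_matrix(),s
def rel(p,R,pt,Rt): return (R.T@(pt-p)*1000).round(1),np.degrees(Ro.from_matrix(R.T@Rt).as_rotvec()).round(2)
E
python3 - <<'E'
from meas import *
np.set_printoptions(suppress=True,precision=4)
c=load('top')
X,I,uv,ok=cloud(c,0,0,560,420)
for lo,hi in((.1,.3),(.06,.1)):
  for y in np.arange(.12,.52,.04):
    m=ok&(X[:,2]>lo)&(X[:,2]<hi)&(X[:,0]>.5)&(abs(X[:,1]-y)<.02)
    if m.any(): print(lo,y.round(2),X[m][:,0].min().round(3))
p,R,s=pose();print(p,R)
x=np.array([-.1251,-.9525,-.2778]);n=np.array([-.054,-.273,.9605]);n/=np.linalg.norm(n);x-=n*(x@n);x/=np.linalg.norm(x);y=np.cross(n,x)
g=np.array([.4879,.3328,.0575])
for sg in(1,-1):
    Rt=np.c_[np.cross(sg*y,-n),sg*y,-n]
    print(sg,rel(p,R,g+n*.10+.011*-n,Rt))
E
```

```text
0.1 0.12 0.5
0.1 0.16 0.691
0.1 0.2 0.68
0.1 0.24 0.566
0.1 0.28 0.579
0.1 0.32 0.581
0.1 0.36 0.638
0.1 0.4 0.626
0.1 0.44 0.617
0.1 0.48 0.605
0.06 0.12 0.5
0.06 0.16 0.753
0.06 0.2 0.554
0.06 0.24 0.552
0.06 0.28 0.566
0.06 0.32 0.501
0.06 0.36 0.5
0.06 0.4 0.612
0.06 0.44 0.613
0.06 0.48 0.616
[0.1749 0.4948 0.217 ] [[-0.9428  0.3333 -0.0005]
 [ 0.3333  0.9428 -0.0008]
 [ 0.0002 -0.0009 -1.    ]]
1 (array([-352.7,  -72.8,   74. ]), array([-11.89,  12.88,  77.6 ]))
-1 (array([-352.7,  -72.8,   74. ]), array([ -13.63,  -12.58, -101.08]))
```

Emit:
move_arm:
  series:
    - [[-44, -9, 0], [-1.25, 1.35, 8.1]]
    - [[-88, -18, 0], [-2.5, 2.7, 16.3]]
    - [[-132, -27, 0], [-3.7, 4.0, 24.4]]
    - [[-176, -36, 0], [-5, 5.4, 32.6]]
    - [[-220, -45, 10], [-6.2, 6.7, 40.7]]
    - [[-264, -54, 20], [-7.5, 8.1, 48.9]]
    - [[-308, -63, 30], [-8.7, 9.5, 57]]
    - [[-350, -72, 40], [-10, 10.8, 65.2]]
  fingers: 70
  grip_force: 40

```text
time: 0.95
tcp_pos: [0.5188, 0.2875, 0.2009]
tool_rot: [-2.02, -2.19, -0.29]
ft_force: [-0.7, 1.2, 0.1]
gripper_width: 0.729
```

I gave that shift in mm instead of m. The 50 mm row cap limited it, and the direction was right, so it did no harm. From here on I use metres.

```bash
cat > tgt.py <<'E'
from meas import *
np.set_printoptions(suppress=True,precision=4)
x=np.array([-.1251,-.9525,-.2778]);n=np.array([-.054,-.273,.9605]);n/=np.linalg.norm(n);x-=n*(x@n);x/=np.linalg.norm(x);y=np.cross(n,x)
g=np.array([.4879,.3328,.0575])
Rg=np.c_[np.cross(y,-n),y,-n]
E
python3 - <<'E'
from tgt import *
p,R,s=pose();print(s['time'],p,s['joints'],s['qd'])
print(rel(p,R,g+n*(.07-.011),Rg));print(rel(p,R,g-n*.011,Rg))
E
```

```text
0.95 [0.5188 0.2875 0.2009] [0.2001 0.4068 1.4303 0.2473 1.2425 0.0466] [-0.7451  0.4884 -0.506   0.2791 -0.0514  0.6096]
(array([ 10.4, -35.3,  90.4]), array([-1.79,  1.96, 12.05]))
(array([ 12.5, -32.9, 160.4]), array([-1.79,  1.96, 12.05]))
```

Emit:
move_arm:
  series:
    - [[0.003, -0.01, 0.01], [-0.4, 0.5, 3]]
    - [[0.006, -0.02, 0.025], [-0.9, 1, 6]]
    - [[0.008, -0.028, 0.04], [-1.3, 1.5, 9]]
    - [[0.01, -0.035, 0.055], [-1.8, 2, 12]]
    - [[0.01, -0.035, 0.07], [-1.8, 2, 12]]
    - [[0.01, -0.035, 0.08], [-1.8, 2, 12]]
    - [[0.01, -0.035, 0.08], [-1.8, 2, 12]]
    - [[0.01, -0.035, 0.08], [-1.8, 2, 12]]

```text
time: 1.75
tcp_pos: [0.4833, 0.3151, 0.1247]
tool_rot: [-2.214, -1.952, -0.332]
ft_force: [0.9, -0.3, 0.5]
gripper_width: 0.727
```

```bash
python3 - <<'E'
from tgt import *
c=grab('wrist',1);cv2.imwrite('pics/w1.png',c['image'][:,:,::-1])
p,R,s=pose();print(s['time'],p,s['qd'].round(3),s['gripper_width'])
print(rel(p,R,g+n*(.05-.011),Rg));print(rel(p,R,g-n*.011,Rg))
E
```

```text
1.8 [0.4835 0.3151 0.125 ] [-0.002 -0.006  0.     0.    -0.001  0.001] 0.7263216448626176
(array([-1.3,  0.8, 30.9]), array([-0.01,  0.  ,  0.42]))
(array([-1.3,  0.8, 80.9]), array([-0.01,  0.  ,  0.42]))
```

View pics/w1.png

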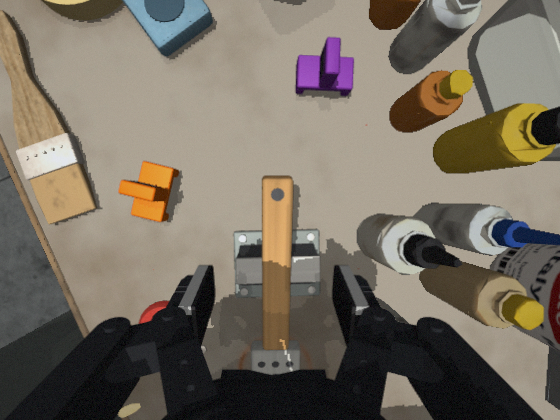

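Emit:
move_arm:
  series:
    - [[0, 0, 0.012], [0, 0, 0.2]]
    - [[-0.001, 0.001, 0.027], [0, 0, 0.4]]
    - [[-0.001, 0.001, 0.042], [0, 0, 0.4]]
    - [[-0.001, 0.001, 0.057], [0, 0, 0.4]]
    - [[-0.001, 0.001, 0.07], [0, 0, 0.4]]
    - [[-0.001, 0.001, 0.081], [0, 0, 0.4]]
    - [[-0.001, 0.001, 0.081], [0, 0, 0.4]]
    - [[-0.001, 0.001, 0.081], [0, 0, 0.4]]

```text
time: 2.6
tcp_pos: [0.4883, 0.3362, 0.0464]
tool_rot: [-2.22, -1.944, -0.331]
ft_force: [0.1, -0.1, 0.5]
gripper_width: 0.722
```

```bash
python3 - <<'E'
from tgt import *
c=grab('side',2);crop(c,'s2',190,140,350,260,5)
p,R,s=pose();print(s['time'],p,s['qd'].round(3),s['gripper_width'],s['ft_force'])
print(rel(p,R,g-n*.011,Rg))
E
```

```text
2.65 [0.4885 0.3362 0.0468] [-0.003 -0.008 -0.002 -0.001  0.002  0.   ] 0.7212353983253486 [-0.5293 -0.5385 -0.6694]
(array([-0.3,  0. , -0.3]), array([-0.02,  0.  ,  0.02]))
```

View pics/s2.png

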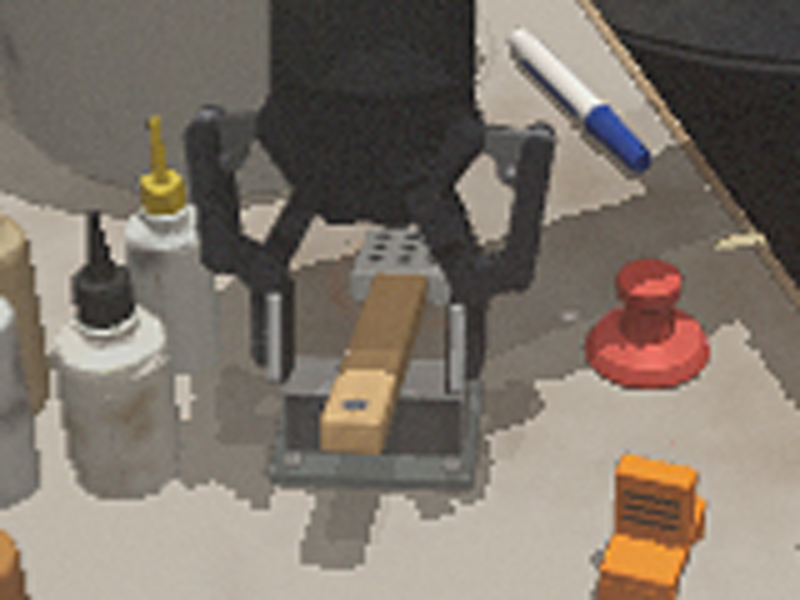

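Emit:
move_arm:
  series:
    - [[0, 0, 0], [0, 0, 0]]
    - [[0, 0, 0], [0, 0, 0]]
    - [[0, 0, 0], [0, 0, 0]]
    - [[0, 0, 0], [0, 0, 0]]
    - [[0, 0, 0], [0, 0, 0]]
    - [[0, 0, 0], [0, 0, 0]]
    - [[0, 0, 0], [0, 0, 0]]
    - [[0, 0, 0], [0, 0, 0]]
  fingers: 255
  grip_force: 40

```text
time: 3.45
tcp_pos: [0.4885, 0.3362, 0.0465]
tool_rot: [-2.221, -1.944, -0.331]
ft_force: [1.1, 0.5, 2.6]
gripper_width: 0.262
```

```bash
python3 - <<'E'
from tgt import *
from scipy.optimize import brentq
p,R,s=pose();print(s['time'],p,s['qd'].round(3),s['gripper_width'],s['ft_force'],s['moment'])
S=np.array([.4838,.2878,.034]);
# 2D path: in vertical plane along paddle. u = horizontal dir toward blade
u=np.array([x[0],x[1],0]);u/=np.linalg.norm(u)
th0=np.arcsin(-x[2]);print('pitch',np.degrees(th0))
q=S+.012*u # blade-side corner
bal=g+.098*x; print('bal off along u',(bal-S)@u)
# contact clearance at corner now
bot_pt=g-.008*n; print('clear corner blade',(q-bot_pt)@n*-1000,'handle corner',(S-.012*u-bot_pt)@n*-1000)
E
```

```text
3.45 [0.4885 0.3362 0.0465] [ 0.002  0.     0.002  0.     0.    -0.   ] 0.26167929217287567 [1.1054 0.5477 2.6013] [-0.1301 -0.18   -0.0152]
pitch 16.126056276657906
bal off along u 0.04899325738737807
clear corner blade -1.2671557120987527 handle corner 5.3978028692193165
```

```bash
cat > path.py <<'E'
from tgt import *
S=np.array([.4838,.2878,.034])
u=np.array([x[0],x[1],0]);u/=np.linalg.norm(u);z=np.array([0,0,1.]);w=np.cross(z,u)
th0=np.arcsin(-x[2]);q=S+.012*u
bal=g+.098*x;lat0=(bal-S)@w
bb=bal-.008*n; a0=(bb-q)@x; off0=(bb-q)@n
def P(f,offend=0.0):
    th=th0*(1-f);a=a0+(-.012-a0)*f;off=off0+(offend-off0)*f
    xx=np.cos(th)*u-np.sin(th)*z;nn=np.cross(xx,w)
    b=q+a*xx+(off+.008)*nn+w*lat0*(1-f)
    return b,np.c_[xx,w,nn]
def tool(f,p0,R0,**k):
    b0,M0=P(0,**k);b,M=P(f,**k);D=M@M0.T
    return b+D@(p0-b0),D@R0
E
python3 - <<'E'
from path import *
print(a0,off0,lat0)
p,R,s=pose()
pickle.dump((p,R),open('/tmp/grip.pkl','wb'))
for i in range(1,9):
    pt,Rt=tool(i/24,p,R);print(rel(p,R,pt,Rt))
pt,Rt=tool(1,p,R);print(pt,Rt);print(rel(p,R,pt,Rt))
E
```

```text
0.03657082077539687 -0.0012671557120987366 -0.0017948551996612653
(array([2. , 0.1, 0.7]), array([ 0.  , -0.67, -0.01]))
(array([3.9, 0.1, 1.4]), array([ 0.  , -1.34, -0.02]))
(array([5.9, 0.2, 2.2]), array([ 0.  , -2.02, -0.04]))
(array([7.8, 0.2, 3.1]), array([ 0.  , -2.69, -0.05]))
(array([9.7, 0.3, 3.9]), array([ 0.  , -3.36, -0.06]))
(array([11.6,  0.4,  4.9]), array([ 0.  , -4.03, -0.07]))
(array([13.5,  0.4,  5.8]), array([ 0.  , -4.7 , -0.08]))
(array([15.4,  0.5,  6.9]), array([ 0.  , -5.37, -0.09]))
[0.4967 0.3852 0.0305] [[ 0.13    0.9914  0.0174]
 [ 0.9915 -0.13   -0.0024]
 [-0.0001  0.0176 -0.9998]]
(array([43.3,  1.3, 29.2]), array([  0.  , -16.12,  -0.28]))
```

Emit:
move_arm:
  series:
    - [[0.002, 0, 0.0007], [0, -0.67, 0]]
    - [[0.004, 0, 0.0014], [0, -1.34, 0]]
    - [[0.006, 0, 0.0022], [0, -2.02, 0]]
    - [[0.008, 0, 0.0031], [0, -2.69, 0]]
    - [[0.0097, 0, 0.0039], [0, -3.36, 0]]
    - [[0.0116, 0, 0.0049], [0, -4.03, 0]]
    - [[0.0135, 0, 0.0058], [0, -4.7, 0]]
    - [[0.0154, 0.0005, 0.0069], [0, -5.37, 0]]

```text
time: 4.25
tcp_pos: [0.4909, 0.3529, 0.0439]
tool_rot: [-2.275, -1.99, -0.229]
ft_force: [-0.8, -2.7, 0.4]
gripper_width: 0.26
```

```bash
python3 - <<'E'
from path import *
p,R,s=pose();print(s['time'],p,s['qd'].round(3),s['gripper_width'],s['ft_force'],s['moment'])
c=grab('side',3);crop(c,'s3',190,140,350,260,5)
p0,R0=pickle.load(open('/tmp/grip.pkl','rb'))
p,R,s=pose();print(s['ft_force'])
print('track err',rel(p,R,*tool(8/24,p0,R0)))
for i in range(9,17):
    pt,Rt=tool(i/24,p0,R0);print(rel(p,R,pt,Rt))
E
```

```text
4.25 [0.4909 0.3529 0.0439] [ 0.078  0.065 -0.122 -0.162  0.083  0.187] 0.26026060433127807 [-0.7929 -2.6979  0.4496] [-0.5981  0.1555 -0.0605]
[-1.3708 -2.2042  0.2499]
track err (array([-0.5,  0.3, -0.4]), array([-0.04,  0.08, -0.08]))
(array([1.5, 0.4, 0.5]), array([-0.04, -0.6 , -0.09]))
(array([3.4, 0.4, 1.4]), array([-0.04, -1.27, -0.11]))
(array([5.4, 0.5, 2.4]), array([-0.04, -1.94, -0.12]))
(array([7.3, 0.6, 3.4]), array([-0.04, -2.61, -0.13]))
(array([9.2, 0.6, 4.5]), array([-0.04, -3.28, -0.14]))
(array([11.2,  0.7,  5.6]), array([-0.04, -3.96, -0.15]))
(array([13. ,  0.7,  6.8]), array([-0.04, -4.63, -0.16]))
(array([14.9,  0.8,  8. ]), array([-0.05, -5.3 , -0.17]))
```

View pics/s3.png

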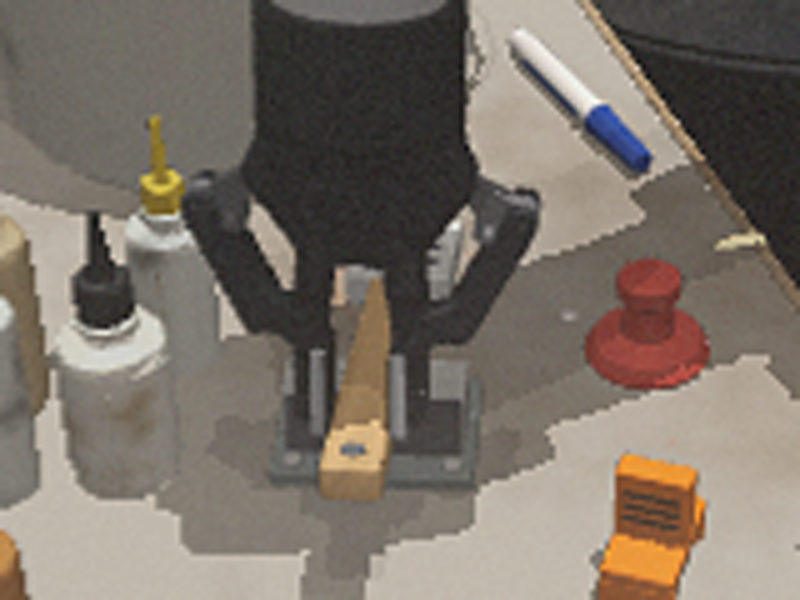

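Emit:
move_arm:
  series:
    - [[0.0015, 0, 0.0007], [0, -0.6, 0]]
    - [[0.0035, 0, 0.0017], [0, -1.27, 0]]
    - [[0.0055, 0, 0.0027], [0, -1.94, 0]]
    - [[0.0074, 0.0005, 0.0037], [0, -2.61, 0]]
    - [[0.0093, 0.0005, 0.0048], [0, -3.28, 0]]
    - [[0.0112, 0.0005, 0.0059], [0, -3.96, 0]]
    - [[0.013, 0.0005, 0.0071], [0, -4.63, 0]]
    - [[0.015, 0.0005, 0.0083], [0, -5.3, 0]]

```text
time: 5.1
tcp_pos: [0.4938, 0.3689, 0.0385]
tool_rot: [-2.326, -2.033, -0.126]
ft_force: [0.0, -1.1, -0.4]
gripper_width: 0.265
```

```bash
python3 - <<'E'
from path import *
p,R,s=pose();print(s['time'],p,s['gripper_width'],s['ft_force'],s['moment'])
p0,R0=pickle.load(open('/tmp/grip.pkl','rb'))
print('track err',rel(p,R,*tool(16/24,p0,R0)))
for i in range(17,25):
    pt,Rt=tool(i/24,p0,R0);print(rel(p,R,pt,Rt))
E
```

```text
5.1 [0.4938 0.3689 0.0385] 0.264522012386832 [ 0.0068 -1.1295 -0.4035] [-0.3758  0.0145 -0.0201]
track err (array([ 0.4,  0.2, -0.3]), array([-0.05, -0.01, -0.19]))
(array([2.3, 0.3, 0.8]), array([-0.05, -0.68, -0.2 ]))
(array([4.3, 0.3, 1.9]), array([-0.06, -1.35, -0.21]))
(array([6.2, 0.4, 3. ]), array([-0.06, -2.02, -0.22]))
(array([8.2, 0.4, 4.3]), array([-0.06, -2.69, -0.23]))
(array([10.1,  0.5,  5.5]), array([-0.06, -3.37, -0.25]))
(array([12. ,  0.5,  6.8]), array([-0.06, -4.04, -0.26]))
(array([13.9,  0.5,  8.2]), array([-0.06, -4.71, -0.27]))
(array([15.7,  0.6,  9.6]), array([-0.06, -5.38, -0.28]))
```

Emit:
move_arm:
  series:
    - [[0.0023, 0, 0.0012], [0, -0.68, 0]]
    - [[0.0043, 0, 0.0024], [0, -1.35, 0]]
    - [[0.0062, 0.0005, 0.0035], [0, -2.02, 0]]
    - [[0.0082, 0.0005, 0.0048], [0, -2.69, 0]]
    - [[0.0101, 0.0005, 0.006], [0, -3.37, 0]]
    - [[0.012, 0.0005, 0.0073], [0, -4.04, 0]]
    - [[0.0139, 0.0005, 0.0087], [0, -4.71, 0]]
    - [[0.0157, 0.0005, 0.01], [0, -5.38, 0]]

```text
time: 5.9
tcp_pos: [0.4967, 0.3852, 0.0301]
tool_rot: [2.357, 2.058, 0.017]
ft_force: [-0.2, -1.8, 0.1]
gripper_width: 0.264
```

```bash
python3 - <<'E'
from path import *
c=grab('side',4);crop(c,'s4',190,140,350,260,5)
t=grab('top',4);crop(t,'t4',230,140,400,265,4)
p,R,s=pose();print(s['time'],p,s['gripper_width'],s['ft_force'],s['moment'])
p0,R0=pickle.load(open('/tmp/grip.pkl','rb'))
print('track err',rel(p,R,*tool(1,p0,R0)))
E
```

```text
6.0 [0.4966 0.3855 0.03  ] 0.2628947186173603 [0.0296 0.0175 0.7334] [0.0516 0.0086 0.0005]
track err (array([-0.3,  0.1, -0.4]), array([-0.06, -0.05, -0.25]))
```

View pics/s4.png

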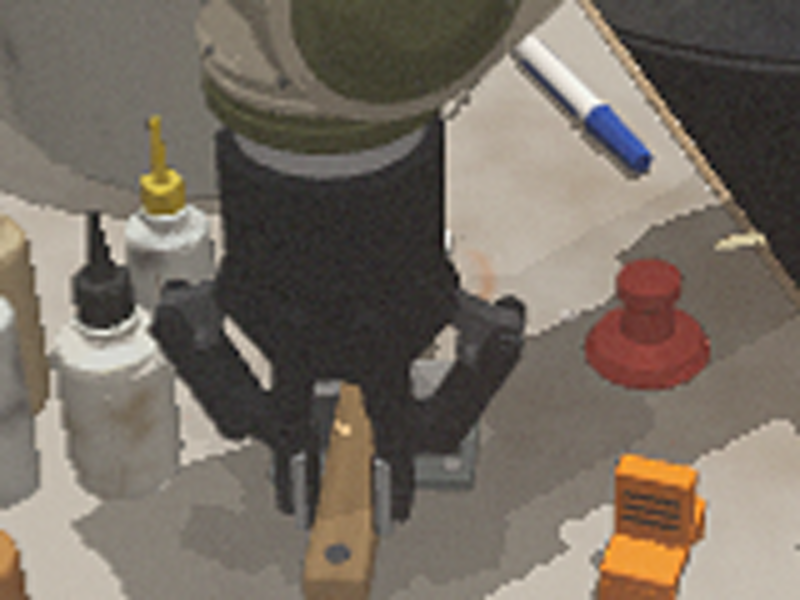

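View pics/t4.png

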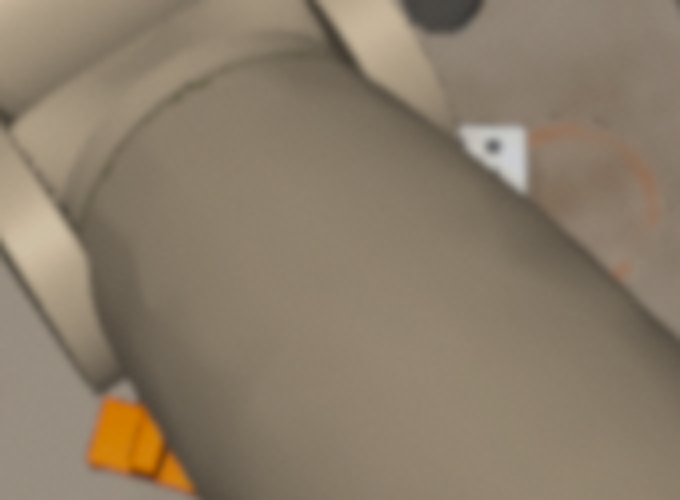

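```bash
python3 - <<'E'
from path import *
t=load('top',4)
k=np.array([(526.5,128),(526.5,188),(459,127)])/4+[230,140]-.4
X=onz(t,k,.05);print(X,(X-S)@u,(X-S)@w)
uv=k+[[-2,2],[-2,-1],[2,2]];print(dep(t,uv))
s=load('side',4)
k=np.array([(336,553)])/5+[190,140]-.4  # hole
h=onz(s,k,.05);print(h,(h-S)@u,dep(s,k))
# hole offset from handle end in the initial top pic
c=load('top');kk=np.array([(112,141)])/5+[250,150]-.4;H=dep(c,kk);print('hole from bal',(H-bal)@x)
E
```

```text
[[0.4943 0.2019 0.05  ]
 [0.4683 0.2052 0.05  ]
 [0.4974 0.2304 0.05  ]] [0.0838 0.084  0.0552] [ 0.0216 -0.0046  0.021 ]
[[0.4912 0.2057 0.0498]
 [0.4708 0.2079 0.0479]
 [0.4944 0.227  0.0472]]
[[0.5007 0.4124 0.05  ]] [-0.1257] [[0.5008 0.4112 0.0489]]
hole from bal [-0.123]
```

Emit:
move_arm:
  series:
    - [[0, 0, 0], [0, 0, 0]]
    - [[0, 0, 0], [0, 0, 0]]
    - [[0, 0, 0], [0, 0, 0]]
    - [[0, 0, 0], [0, 0, 0]]
    - [[0, 0, 0], [0, 0, 0]]
    - [[0, 0, 0], [0, 0, 0]]
    - [[0, 0, 0], [0, 0, 0]]
    - [[0, 0, 0], [0, 0, 0]]
  fingers: 90

```text
time: 6.8
tcp_pos: [0.4966, 0.385, 0.0302]
tool_rot: [2.358, 2.059, 0.018]
ft_force: [-1.0, -0.2, 0.7]
gripper_width: 0.648
```

```bash
python3 - <<'E'
from path import *
c=grab('side',5);crop(c,'s5',190,140,350,260,5)
p,R,s=pose();print(s['time'],p,s['gripper_width'],s['ft_force'],s['moment'])
E
```

```text
6.85 [0.4966 0.385  0.0302] 0.6438374562238935 [0.5976 0.139  0.2431] [-0.0197 -0.012   0.0209]
```

View pics/s5.png

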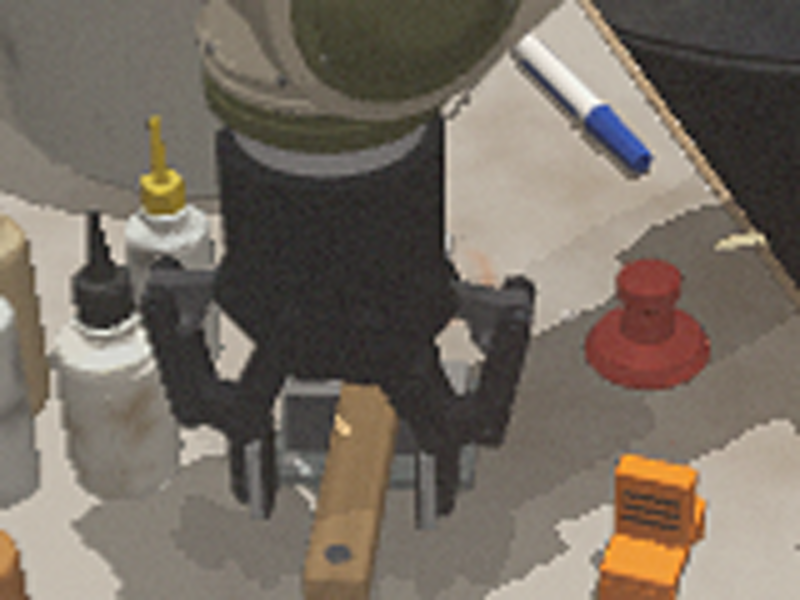

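Emit:
move_arm:
  series:
    - [[0, 0, -0.008], [0, 0, 0]]
    - [[0, 0, -0.02], [0, 0, 0]]
    - [[0, 0, -0.04], [0, 0, 0]]
    - [[0, 0, -0.065], [0, 0, 0]]
    - [[0, 0, -0.09], [0, 0, 0]]
    - [[0, 0, -0.11], [0, 0, -8]]
    - [[-0.01, -0.03, -0.12], [0, 0, -16]]
    - [[-0.015, -0.06, -0.12], [0, 0, -24]]

```text
time: 7.65
tcp_pos: [0.4334, 0.3783, 0.1518]
tool_rot: [1.87, 2.505, 0.02]
ft_force: [0.3, 0.6, -1.0]
gripper_width: 0.648
```

```bash
cat > clip.py <<'E'
from path import *
a=np.radians(69);cy=np.array([np.cos(a),np.sin(a),0]);C=np.array([.378,.3724,.0])
Rc=np.c_[np.cross(cy,-z),cy,-z]
E
python3 - <<'E'
from clip import *
c=grab('side',6);crop(c,'s6',190,140,350,260,5)
t=grab('top',6);crop(t,'t6',230,140,400,265,4)
p,R,s=pose();print(s['time'],p,s['gripper_width'],s['ft_force'],s['moment'],s['qd'])
print(rel(p,R,C+z*.1,Rc))
E
```

```text
7.75 [0.4306 0.3787 0.1508] 0.6485969398324622 [ 1.5056 -0.3312  0.57  ] [-0.0164 -0.0011 -0.0021] [-0.0305  0.0534 -0.0814 -0.0065  0.0012  0.0983]
(array([  9.2, -53. ,  50. ]), array([  0.7 ,   0.7 , -52.43]))
```

View pics/s6.png

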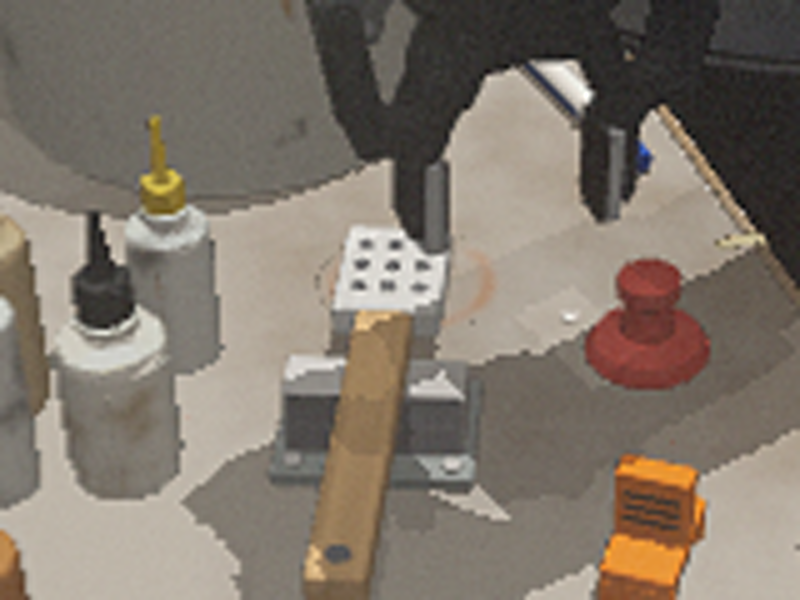

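View pics/t6.png

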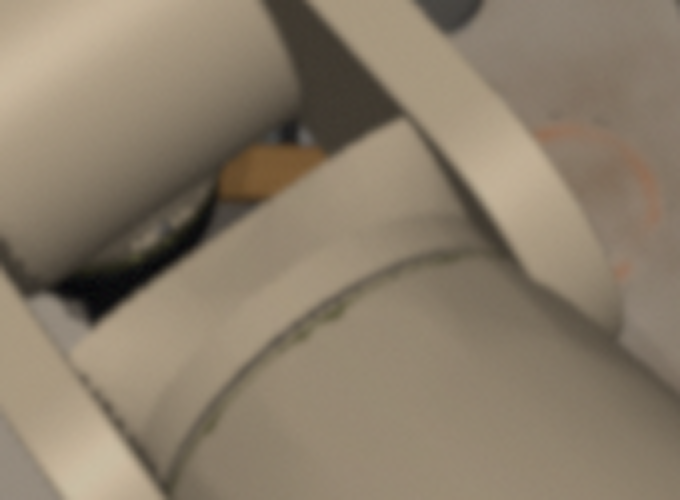

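Emit:
move_arm:
  series:
    - [[0.002, -0.01, 0], [0, 0, -8]]
    - [[0.004, -0.02, 0], [0, 0, -16]]
    - [[0.006, -0.03, 0], [0, 0, -24]]
    - [[0.008, -0.04, 0.01], [0, 0, -32]]
    - [[0.009, -0.05, 0.02], [0.3, 0.3, -40]]
    - [[0.009, -0.053, 0.035], [0.7, 0.7, -48]]
    - [[0.009, -0.053, 0.05], [0.7, 0.7, -52.4]]
    - [[0.009, -0.053, 0.05], [0.7, 0.7, -52.4]]

```text
time: 8.55
tcp_pos: [0.3804, 0.3717, 0.0975]
tool_rot: [-0.582, -3.085, 0.003]
ft_force: [-0.2, -0.4, -0.4]
gripper_width: 0.648
```

```bash
python3 - <<'E'
from clip import *
w=grab('wrist',7);cv2.imwrite('pics/w7.png',w['image'][:,:,::-1])
c=grab('side',7);
X,I,uv,ok=cloud(c,300,225,335,265);m=ok&(I[:,0]>120)&(I[:,2]<70)
p,R,s=pose();print(s['time'],p,s['gripper_width'],s['qd'])
print(rel(p,R,C+z*.031,Rc))
T=X[m];print(len(T),T[T[:,2]>.047].mean(0))
E
```

```text
8.65 [0.3812 0.3723 0.0992] 0.6504269720633986 [ 0.0032 -0.0092 -0.006   0.0008 -0.0019 -0.0032]
(array([ 3. , -1.1, 68.2]), array([ 0.01,  0.03, -0.51]))
409 [0.3807 0.3761 0.0499]
```

View pics/w7.png

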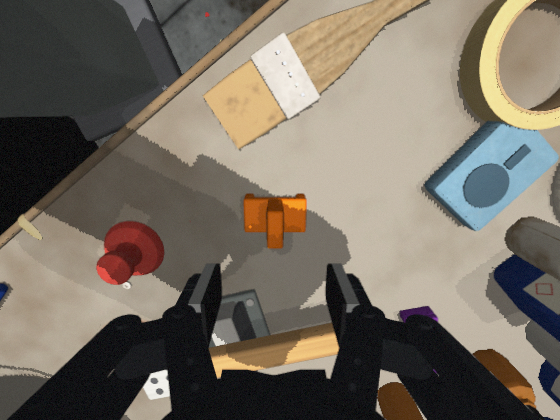

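Emit:
move_arm:
  series:
    - [[0.001, 0, 0.008], [0, 0, -0.3]]
    - [[0.002, -0.001, 0.02], [0, 0, -0.5]]
    - [[0.003, -0.001, 0.034], [0, 0, -0.5]]
    - [[0.003, -0.001, 0.048], [0, 0, -0.5]]
    - [[0.003, -0.001, 0.06], [0, 0, -0.5]]
    - [[0.003, -0.001, 0.068], [0, 0, -0.5]]
    - [[0.003, -0.001, 0.068], [0, 0, -0.5]]
    - [[0.003, -0.001, 0.068], [0, 0, -0.5]]

```text
time: 9.45
tcp_pos: [0.3776, 0.3724, 0.0305]
tool_rot: [0.568, 3.09, -0.0]
ft_force: [-1.0, -0.0, -0.1]
gripper_width: 0.647
```

```bash
python3 - <<'E'
from clip import *
c=grab('side',8);crop(c,'s8',240,160,400,280,5)
p,R,s=pose();print(s['time'],p,s['ft_force'])
print(rel(p,R,C+z*.031,Rc))
E
```

```text
9.5 [0.3778 0.3724 0.0308] [-0.361   0.0734 -0.2307]
(array([-0.2,  0. , -0.2]), array([0.01, 0.03, 0.15]))
```

View pics/s8.png

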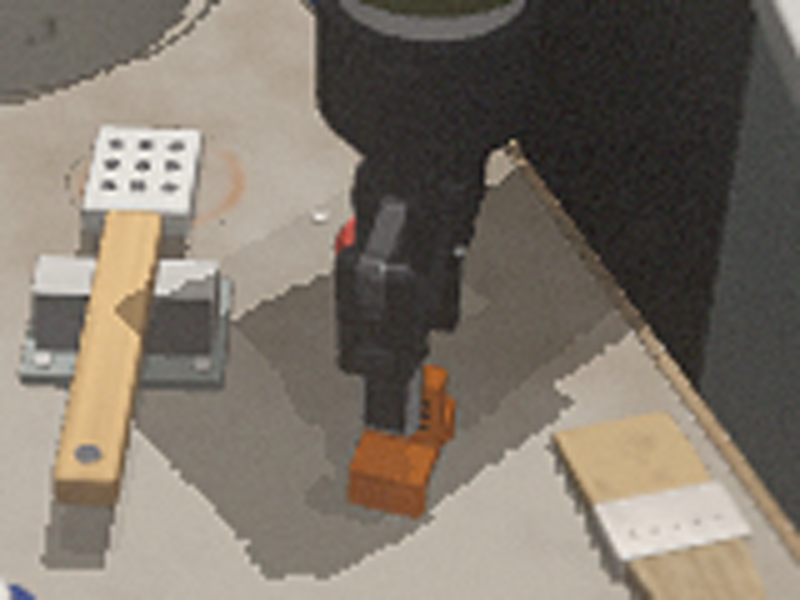

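Emit:
move_arm:
  series:
    - [[0, 0, 0], [0, 0, 0]]
    - [[0, 0, 0], [0, 0, 0]]
    - [[0, 0, 0], [0, 0, 0]]
    - [[0, 0, 0], [0, 0, 0]]
    - [[0, 0, 0], [0, 0, 0]]
    - [[0, 0, 0], [0, 0, 0]]
    - [[0, 0, 0], [0, 0, 0]]
    - [[0, 0, 0], [0, 0, 0]]
  fingers: 255
  grip_force: 30

```text
time: 10.3
tcp_pos: [0.3776, 0.3724, 0.0305]
tool_rot: [0.568, 3.09, -0.0]
ft_force: [0.7, 0.9, 2.6]
gripper_width: 0.124
```

```bash
python3 - <<'E'
from clip import *
c=grab('side',9);crop(c,'s9',240,160,400,280,5)
p,R,s=pose();print(s['time'],p,s['ft_force'],s['gripper_width'])
E
```

```text
10.35 [0.3776 0.3724 0.0305] [0.0824 1.1178 3.9772] 0.12446780125031562
```

View pics/s9.png

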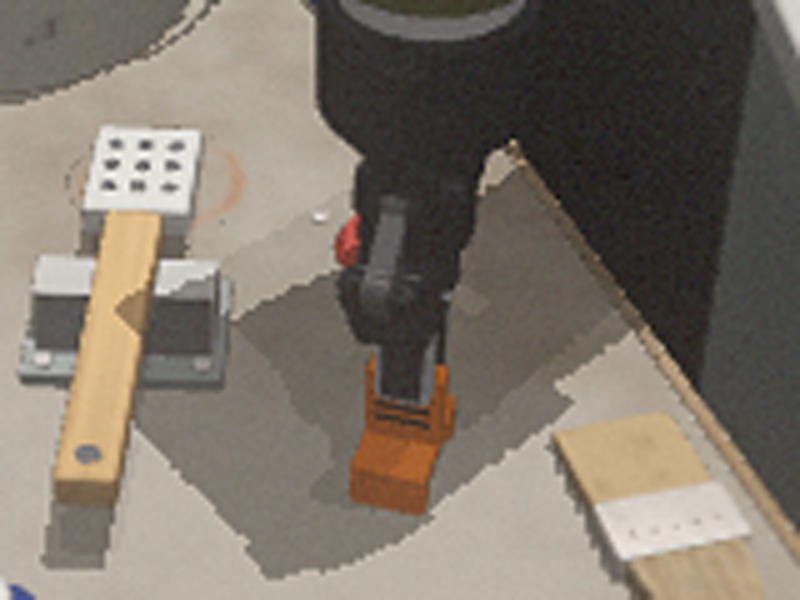

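Emit:
move_arm:
  series:
    - [[0, 0, -0.006], [0, 0, 0]]
    - [[0, 0, -0.018], [0, 0, 0]]
    - [[0, 0, -0.035], [0, 0, 0]]
    - [[0, 0, -0.055], [0, 0, 0]]
    - [[0, 0, -0.075], [0, 0, 0]]
    - [[0, 0, -0.09], [0, 0, 8]]
    - [[0, 0, -0.1], [0, 0, 16]]
    - [[0, 0, -0.1], [0, 0, 24]]

```text
time: 11.15
tcp_pos: [0.378, 0.3726, 0.1326]
tool_rot: [1.206, 2.899, 0.003]
ft_force: [-0.5, 0.1, -0.3]
gripper_width: 0.126
```

```bash
python3 - <<'E'
from clip import *
c=grab('side',10);crop(c,'s10',220,130,380,250,5)
p,R,s=pose();print(s['time'],p,s['ft_force'],s['gripper_width'])
X,I,uv,ok=cloud(c,240,180,280,265)
hsv=cv2.cvtColor(I[None],cv2.COLOR_RGB2HSV)[0]
m=ok&(hsv[:,0]>8)&(hsv[:,0]<24)&(hsv[:,1]>90)&(X[:,2]>.042)
B=X[m];print(len(B),B.min(0),B.max(0),B.mean(0))
s_=(B-S)@u;l=(B-S)@w
for a in np.arange(-.13,.03,.02):
    k=abs(s_-a)<.01
    if k.any(): print(a.round(2),k.sum(),l[k].min().round(4),l[k].max().round(4),B[k][:,2].mean().round(4))
# stand top cloud
m=ok
E
```

```text
11.2 [0.3777 0.3724 0.1318] [-0.0282 -0.1943 -0.5917] 0.12675051192231399
658 [0.4725 0.2666 0.042 ] [0.5115 0.4249 0.0516] [0.492  0.3534 0.0483]
-0.13 97 -0.012 0.0108 0.0472
-0.11 94 -0.0117 0.011 0.0484
-0.09 88 -0.0115 0.0117 0.0485
-0.07 90 -0.0113 0.0114 0.0485
-0.05 79 -0.0114 0.0117 0.0486
-0.03 73 -0.011 0.0108 0.0485
-0.01 71 -0.0112 0.0115 0.0483
0.01 63 -0.0107 0.012 0.0487
```

View pics/s10.png

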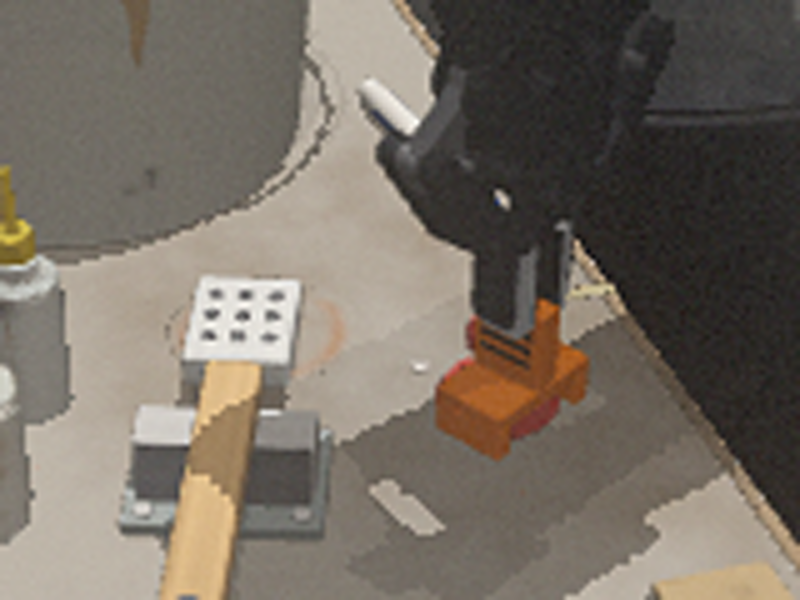

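```bash
python3 - <<'E'
from clip import *
p,R,s=pose()
Rp=np.c_[np.cross(w,-z),w,-z]
print(s['qd'].round(3),rel(p,R,np.r_[S[:2],.128],Rp))
E
```

```text
[-0.     0.015  0.017 -0.001 -0.007 -0.285] (array([-134.7,   16.5,    3.9]), array([ 0.08,  0.  , 51.92]))
```

Emit:
move_arm:
  series:
    - [[-0.01, 0.001, 0], [0, 0, 7]]
    - [[-0.03, 0.004, 0], [0, 0, 14]]
    - [[-0.055, 0.007, 0], [0, 0, 22]]
    - [[-0.08, 0.01, 0], [0, 0, 30]]
    - [[-0.105, 0.013, 0.002], [0, 0, 38]]
    - [[-0.123, 0.015, 0.004], [0, 0, 46]]
    - [[-0.133, 0.0165, 0.004], [0, 0, 51.5]]
    - [[-0.1347, 0.0165, 0.004], [0, 0, 51.5]]

```text
time: 12.0
tcp_pos: [0.4852, 0.2882, 0.1265]
tool_rot: [2.341, 2.095, -0.001]
ft_force: [0.2, 0.0, -0.2]
gripper_width: 0.126
```

Emit:
move_arm:
  series:
    - [[0, 0, 0], [0, 0, 0]]
    - [[0, 0, 0], [0, 0, 0]]
    - [[0, 0, 0], [0, 0, 0]]
    - [[0, 0, 0], [0, 0, 0]]
    - [[0, 0, 0], [0, 0, 0]]
    - [[0, 0, 0], [0, 0, 0]]
    - [[0, 0, 0], [0, 0, 0]]
    - [[0, 0, 0], [0, 0, 0]]

```text
time: 12.8
tcp_pos: [0.4846, 0.289, 0.1263]
tool_rot: [2.341, 2.095, -0.001]
ft_force: [0.9, 0.2, -0.9]
gripper_width: 0.128
```

```bash
python3 - <<'E'
from clip import *
c=grab('side',11);crop(c,'s11',190,130,350,250,5)
v=grab('wrist',11);cv2.imwrite('pics/w11.png',v['image'][:,:,::-1])
p,R,s=pose();print(s['time'],p,s['ft_force'],s['gripper_width'])
Rp=np.c_[np.cross(w,-z),w,-z]
print(rel(p,R,np.r_[S[:2],.0695],Rp))
X,I,uv,ok=cloud(c,230,140,310,230);m=ok&(I[:,0]>120)&(I[:,2]<70)&(I[:,1]<120)&(X[:,2]>.08);T=X[m];print(len(T))
print('clip u,w,z ranges',[np.percentile(q_,[1,99]).round(4) for q_ in((T-S)@u,(T-S)@w,T[:,2])])
E
```

```text
12.9 [0.4846 0.289  0.1263] [-0.4136 -0.4921 -0.2334] 0.12830901869625316
(array([-1.2, -0.7, 56.8]), array([-0.02,  0.03,  1.14]))
386
clip u,w,z ranges [array([-0.018 ,  0.0122]), array([-0.0239,  0.0261]), array([0.0969, 0.1478])]
```

View pics/s11.png

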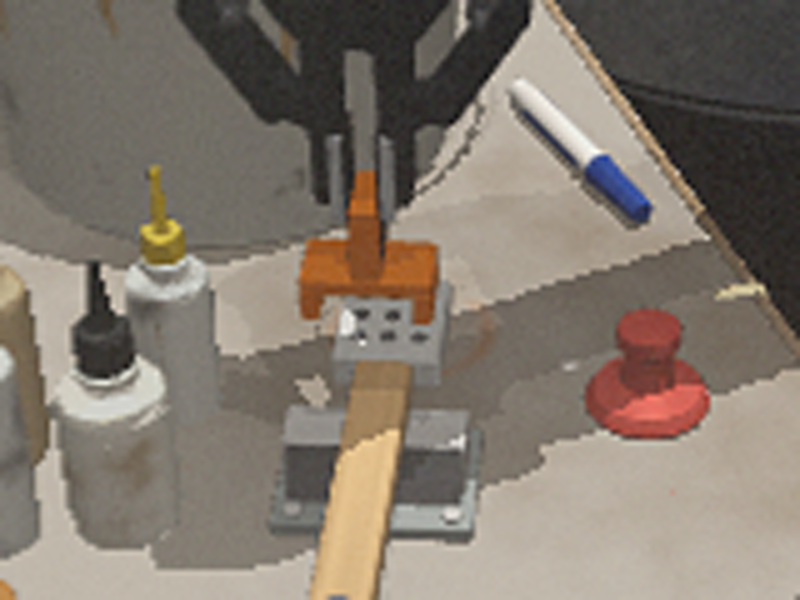

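View pics/w11.png

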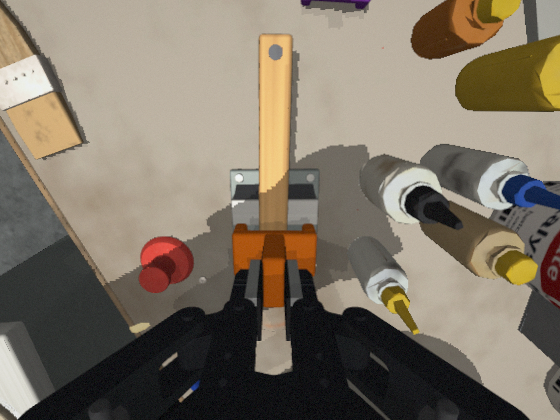

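```bash
python3 - <<'E'
from clip import *
c=load('side',10)
X,I,uv,ok=cloud(c,235,190,300,250);a=(X-S)@u;l=(X-S)@w
hsv=cv2.cvtColor(I[None],cv2.COLOR_RGB2HSV)[0]
m=ok&(abs(X[:,2]-.034)<.003)&(abs(l)<.045)&(abs(a)<.03)&((l<-.016)|(l>.016))
print(m.sum(),np.percentile(a[m],[2,98]),np.percentile(l[m],[1,99]))
c=load('side',10);X,I,uv,ok=cloud(c,225,170,310,262);a=(X-S)@u;l=(X-S)@w
m=ok&(abs(X[:,2]-.05)<.004)&(abs(l)<.03);print('paddle u extent',np.percentile(a[m],[.5,99.5]))
E
```

```text
162 [-0.0146  0.0226] [-0.0352  0.0394]
paddle u extent [-0.1369  0.0803]
```

Emit:
move_arm:
  series:
    - [[-0.001, -0.0005, 0.004], [0, 0, 1]]
    - [[-0.0015, -0.001, 0.012], [0, 0, 1]]
    - [[-0.0015, -0.001, 0.02], [0, 0, 1]]
    - [[-0.0015, -0.001, 0.028], [0, 0, 1]]
    - [[-0.0015, -0.001, 0.036], [0, 0, 1]]
    - [[-0.0015, -0.001, 0.041], [0, 0, 1]]
    - [[-0.0015, -0.001, 0.044], [0, 0, 1]]
    - [[-0.0015, -0.001, 0.044], [0, 0, 1]]

```text
time: 13.7
tcp_pos: [0.4833, 0.2876, 0.0819]
tool_rot: [-2.359, -2.075, 0.002]
ft_force: [-0.1, 0.5, 0.0]
gripper_width: 0.126
```

```bash
python3 - <<'E'
from clip import *
c=grab('side',12);crop(c,'s12',190,130,350,250,5)
p,R,s=pose();print(s['time'],p,s['ft_force'],s['gripper_width'])
Rp=np.c_[np.cross(w,-z),w,-z]
print(rel(p,R,np.r_[S[:2],.0685],Rp))
E
```

```text
13.75 [0.4835 0.2876 0.0823] [ 0.3384 -0.0442 -0.7463] 0.12372834334972374
(array([ 0.2,  0.2, 13.8]), array([-0.01,  0.03,  0.14]))
```

View pics/s12.png

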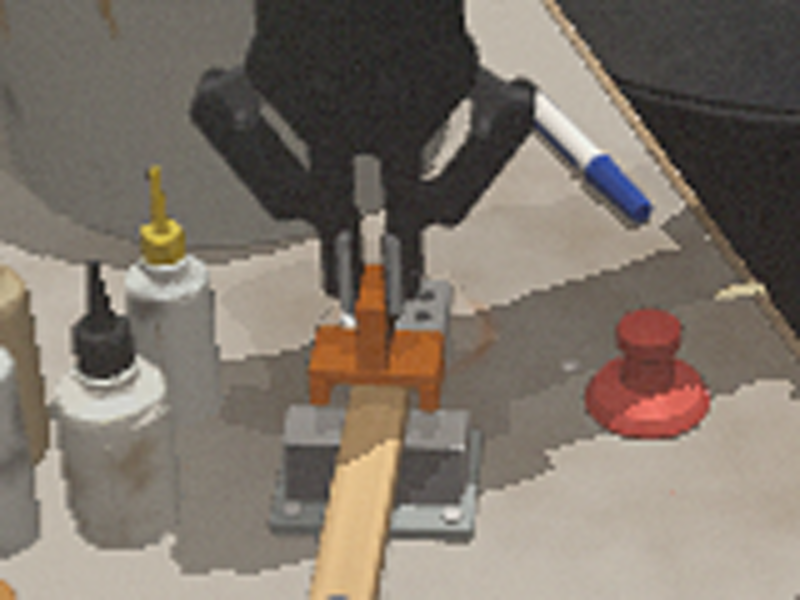

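Slot centred over the bar. Next I lower it the last 13 mm or so, gently.

Emit:
move_arm:
  series:
    - [[0, 0, 0.002], [0, 0, 0]]
    - [[0, 0, 0.004], [0, 0, 0]]
    - [[0, 0, 0.006], [0, 0, 0]]
    - [[0, 0, 0.008], [0, 0, 0]]
    - [[0, 0, 0.01], [0, 0, 0]]
    - [[0, 0, 0.0115], [0, 0, 0]]
    - [[0, 0, 0.0125], [0, 0, 0]]
    - [[0, 0, 0.013], [0, 0, 0]]

```text
time: 14.55
tcp_pos: [0.4834, 0.2876, 0.0692]
tool_rot: [2.359, 2.075, -0.001]
ft_force: [0.4, -0.1, -0.5]
gripper_width: 0.123
```

```bash
python3 - <<'E'
from clip import *
c=grab('side',13);crop(c,'s13',190,130,350,250,5)
p,R,s=pose();print(s['time'],p,s['ft_force'],s['gripper_width'])
Rp=np.c_[np.cross(w,-z),w,-z]
print(rel(p,R,np.r_[S[:2],.0685],Rp))
E
```

```text
14.6 [0.4834 0.2876 0.0692] [ 0.833   0.1752 -0.5034] 0.12452420490192061
(array([0.3, 0.3, 0.7]), array([-0.02,  0.03,  0.14]))
```

View pics/s13.png

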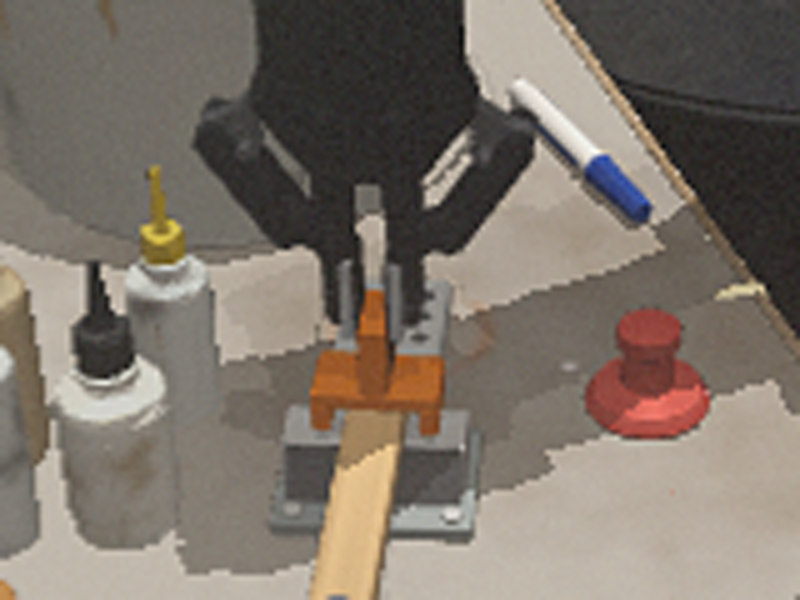

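Almost seated, with no contact force yet. I'll go down in small steps until it touches.

Emit:
move_arm:
  series:
    - [[0, 0, 0.0002], [0, 0, 0]]
    - [[0, 0, 0.0004], [0, 0, 0]]
    - [[0, 0, 0.0006], [0, 0, 0]]
    - [[0, 0, 0.0008], [0, 0, 0]]
    - [[0, 0, 0.001], [0, 0, 0]]
    - [[0, 0, 0.001], [0, 0, 0]]
    - [[0, 0, 0.001], [0, 0, 0]]
    - [[0, 0, 0.001], [0, 0, 0]]

```text
time: 15.4
tcp_pos: [0.4835, 0.2876, 0.0684]
tool_rot: [2.359, 2.074, -0.001]
ft_force: [-0.1, -0.1, 0.6]
gripper_width: 0.131
```

```bash
python3 - <<'E'
from clip import *
print([ (grab('side',14),pose()[2]['ft_force'].round(2))[1] for _ in range(4)])
E
```

```text
[array([0.29, 0.16, 0.6 ]), array([ 0.32, -0.15,  0.39]), array([-0.61, -0.24,  1.1 ]), array([1.12, 0.48, 1.26])]
```

Emit:
move_arm:
  series:
    - [[0, 0, 0.0002], [0, 0, 0]]
    - [[0, 0, 0.0002], [0, 0, 0]]
    - [[0, 0, 0.0002], [0, 0, 0]]
    - [[0, 0, 0.0002], [0, 0, 0]]
    - [[0, 0, 0.0002], [0, 0, 0]]
    - [[0, 0, 0.0002], [0, 0, 0]]
    - [[0, 0, 0.0002], [0, 0, 0]]
    - [[0, 0, 0.0002], [0, 0, 0]]
  fingers: 140

```text
time: 16.4
tcp_pos: [0.4834, 0.2876, 0.0681]
tool_rot: [2.359, 2.075, -0.001]
ft_force: [0.3, 0.5, -0.3]
gripper_width: 0.448
```

```bash
python3 - <<'E'
from clip import *
c=grab('side',15);crop(c,'s15',190,130,350,250,5)
p,R,s=pose();print(s['time'],p,s['ft_force'],s['gripper_width'])
E
```

```text
16.45 [0.4835 0.2876 0.0681] [-0.2527 -0.4472  1.5538] 0.4534973403407686
```

View pics/s15.png

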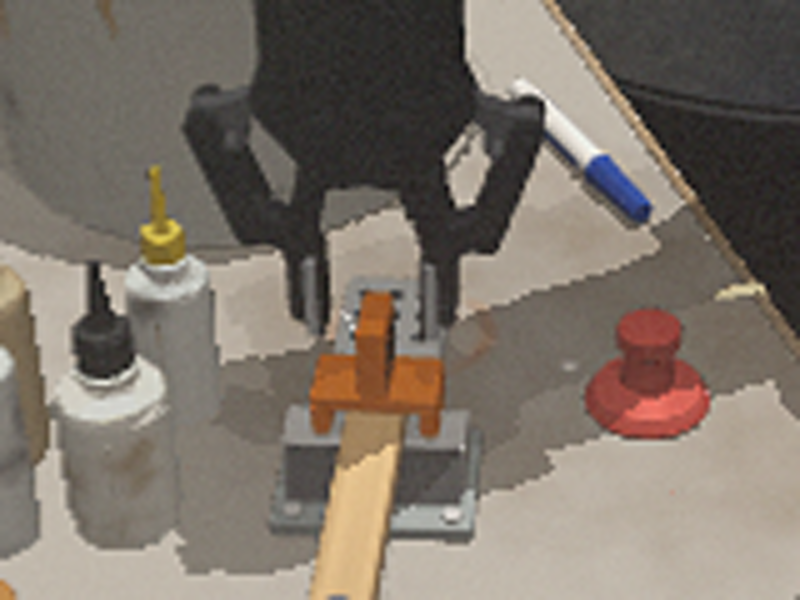

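The clip is seated upright and released. Retreating straight up, then back out of the top camera's view.

Emit:
move_arm:
  series:
    - [[0, 0, -0.005], [0, 0, 0]]
    - [[0, 0, -0.015], [0, 0, 0]]
    - [[0, 0, -0.03], [0, 0, 0]]
    - [[0, 0, -0.05], [0, 0, 0]]
    - [[0, 0, -0.075], [0, 0, 0]]
    - [[0, 0, -0.1], [0, 0, 0]]
    - [[0, 0, -0.125], [0, 0, 0]]
    - [[0, 0, -0.14], [0, 0, 0]]

```text
time: 17.25
tcp_pos: [0.4839, 0.2879, 0.2112]
tool_rot: [2.358, 2.074, 0.004]
ft_force: [0.0, -0.2, -0.1]
gripper_width: 0.451
```

Emit:
move_arm:
  series:
    - [[0.02, -0.015, 0], [0, 0, 0]]
    - [[0.05, -0.04, 0], [0, 0, 0]]
    - [[0.08, -0.07, 0], [0, 0, 0]]
    - [[0.11, -0.1, 0], [0, 0, 0]]
    - [[0.14, -0.13, 0], [0, 0, 0]]
    - [[0.17, -0.16, 0], [0, 0, 0]]
    - [[0.19, -0.18, 0], [0, 0, 0]]
    - [[0.2, -0.19, 0], [0, 0, 0]]

```text
time: 18.05
tcp_pos: [0.319, 0.5119, 0.2089]
tool_rot: [-2.357, -2.077, -0.0]
ft_force: [0.1, 0.0, 0.0]
gripper_width: 0.454
```

```bash
python3 - <<'E'
from clip import *
c=grab('side',16);crop(c,'s16',190,130,350,250,5)
t=grab('top',16);crop(t,'t16',230,140,400,265,4)
p,R,s=pose();print(s['time'],p,s['ft_force'])
for nm,cc,win in(('side',c,(225,140,310,262)),('top',t,(235,150,400,225))):
    X,I,uv,ok=cloud(cc,*win)
    hsv=cv2.cvtColor(I[None],cv2.COLOR_RGB2HSV)[0]
    a=(X-S)@u;l=(X-S)@w
    m=ok&(I[:,0]>120)&(hsv[:,1]>215)&(X[:,2]>.054)&(abs(a)<.04)&(abs(l)<.05)
    if m.sum(): print(nm,'clip',m.sum(),[np.percentile(q_[m],[1,99]).round(4) for q_ in(a,l,X[:,2])])
    m=ok&(abs(X[:,2]-.05)<.008)&(abs(l)<.009)&((a<-.02)|(a>.02))
    if m.sum(): print('paddle u',np.percentile(a[m],[.5,99.5]),'slope deg',np.degrees(np.polyfit(a[m],X[m][:,2],1)[0]),X[m][:,2].mean())
E
```

```text
18.15 [0.3199 0.511  0.2085] [ 0.7466 -0.586  -0.1497]
paddle u [-0.1384  0.2662] slope deg 0.24760092538907494 0.048582540249962135
top clip 431 [array([-0.0124,  0.0156]), array([-0.0266,  0.0217]), array([0.0542, 0.0913])]
paddle u [-0.1295  0.0838] slope deg 0.0402373529654427 0.0490530299450671
```

View pics/s16.png

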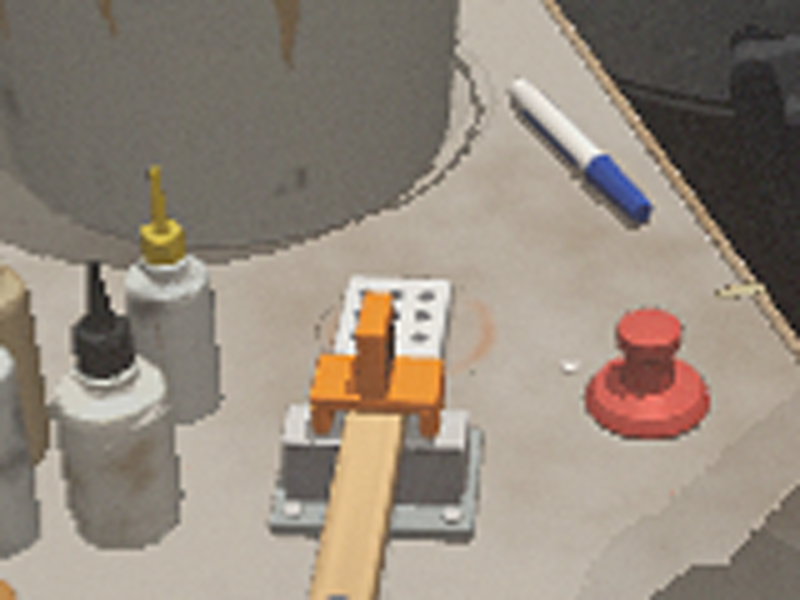

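View pics/t16.png

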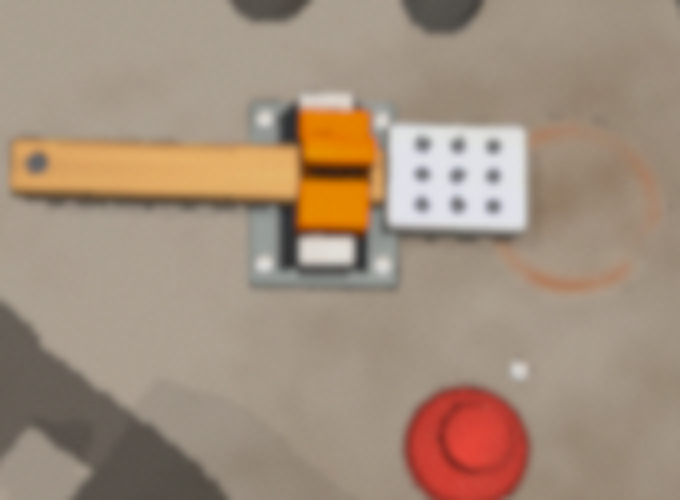

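The paddle is level and free, and the clip sits upright astride the bar above the edge (top crop (335,170), edge centred near (327,180)). Handing in.

```bash
python3 -c "
from plant import bot
print(bot.sign_off())"
```

```text
the job is handed in; nothing more can be done
None
```

The paddle stays level on the knife edge by itself. The orange clip is seated upright astride its bar above the edge. I handed the job in at about 18 s.

I gripped the bar near the handle and slid it about 49 mm along the edge while levelling it. Before fetching the clip I released the paddle and saw it stay level.

**Last checks**
- **Paddle:** it slopes about 0.04° by the top camera and 0.25° by the side camera. The side fit also took in some background, so I trust it less. The blade tip is about 1 mm short of its ideal spot, which puts the balance point 1–3 mm from the edge's middle; the limit is 12 mm.
- **Clip:** it sits about 1.5 mm lengthwise and 2.5 mm sideways from the edge's middle, with its top at 91 mm. Both are seated with the robot clear. The clip colour check found nothing in the last side picture, so these figures come from the top camera only. The side picture also shows the clip upright and seated.
- **Camera disagreement:** the side and top cameras differ by about 1.5–2 mm along the paddle, roughly within the stated calibration.

**One mistake:** my first move was written in mm instead of m. The per-row limit capped it, the direction was right, and nothing was touched.

Contact during the slide was light: readings after each move were under 3 N. I left the purple look-alike alone.

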